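Shut the drawer insert and flip its lever latch

ROBOT

A 6-joint arm with a two-finger parallel gripper is mounted at the origin on the work surface. World frame = base frame: x ahead of the robot, y to its left, z up, the work surface at z = 0. Lengths are in mm, angles in rad, forces in N, time in s.
With the tool pointing down it reaches from about 300 to 775 mm from the base axis. Payload 14.6 kg.
Tool frame: the origin (TCP) lies where the fingers leave the gripper's body, on its centre line; the fingertips stand 97 mm ahead of it and the grasp point (between the pads) lies ahead of it (grip_depth is the z of the grasp point in the tool frame, in mm); z points along the fingers, y is the line along which they close (so a half turn about z gives the same grasp; the last joint's range is limited). The gripper opens to 94 mm and grips with 3 to 60 N. Pads are 16 mm wide; open, the fingers measure 119 mm over their backs; the gripper's body (75 mm by 177 mm) begins 78 mm behind the grasp point.
Start: joints at [-1.201, 0.3, 1.521, -0, 1.321, -0.067], TCP at [232.665, -498.354, 302.646] pointing down, gripper open.
Joint ranges: [-3.03, 3.03], [-0.79, 2.21], [0.23, 2.52], [-1.04, 4.18], [0, 3.07], [-2.55, 2.55]. Speed limits (rad/s): [2.22, 2.22, 2.57, 3.14, 3.14, 3.14].

INTERFACE

Orientations are given as [roll, pitch, yaw] about the fixed x, y, z axes, in that order (R = Rz(yaw) Ry(pitch) Rx(roll)).
In Python, from cell import read_state, camera, sign_off, regions_of, spot_point, grip_depth gives the robot as it stands. The module is installed in compiled form; this text tells all that it offers.
- The arm moves only by the tool send_rows, never from a script. Its argument "series" is a list of rows, each a list of 3 entries, a list of its own where there are three numbers: the shift along the world's x, y, z in mm, then the turn about the world's z in degrees, then the closure, from -1 (fully open) to 1 (shut), so that 0 is half open. A call has 1 to 12 rows; each row shifts and turns the commanded pose from where the row before left it; what a row does not reach is not made up. A row lasts 1/10 s, in which the tool goes at most 50 mm and 8.59 degrees, less where a joint would pass 70% of its speed; a pose out of reach is approached as far as the arm can. A call is refused whole if a number of a shift passes 50 or a number of a turn 8.59, either way. A call with a gripper value outside its range is refused whole. The fingers move at their own pace and stop on an object; "squeeze" is the grip in N (left out, the last holds). Time passes only in rows, so rows that do not move let the fingers close. It gives the time, the measured TCP pose, the force, the opening and the grip force at its end, in the units of the state.
- read_state(): the state, without advancing time (a new reading comes with each control period).
- camera(name): name is "side" or "top"; returns a dict with "color" (480x640x3 uint8, blue, green, red), "fx", "fy", "cx", "cy" (pixels), "camera_from_world" (4x4, takes a point from world to camera coordinates). Camera axes: x right, y down, z forward; pixel columns grow to the right and rows downward; lengths in mm; the calibration is good to about 2 mm. A picture is of the moment at which its call begins. There is no depth.
- sign_off(): hands the job in; it is judged then, once.
Trained networks look in a picture, given as the dict that the camera call returned (one of the last four; its "shot" number tells which), for a name from the list of things; names that differ only in an ending like _2 or _b are one class to them, and where a whole thing is asked for, a point or a joint stands for the part that bears it (a point fixed in the world has none). Each returns a list of dicts, best first, with "confidence" (0 to 1); they miss things now and then, are a little off and sometimes report something else, mostly with a low value. They report only what shows in the picture. A call takes as long as a camera call. They do not tell look-alikes from the thing itself.
- regions_of(thing, picture): "mask" (480x640 bool, what is visible of it).
- spot_point(thing, picture): "point" ([x, y, z] in mm, in the coordinates of the camera as it stood for that picture, good to about 4 mm: a listed point, or the origin of a listed thing).
The state is a dict: "clock": time; "joints": joint angles; "qd": joint speeds; "effort": joint torques, N m; "eef_pos": TCP position; "eef_rot": TCP orientation; "wrist_force": force on the tool from outside, world axes, zero at the start; "moment": the same for the moment, N m; "finger_gap": finger opening in mm; "finger_force": force on a finger pad.
Only numpy, scipy, OpenCV 4.12 (cv2) and the standard library are available. Lean on these libraries where they do the work, as an engineer would, in place of code of your own. Each camera call takes 0.05 s, during which the arm holds its last target. There are 200 camera calls.

TASK

The espresso cart is about to be wheeled away. With the fingertips, push the smoky acrylic drawer insert along its runners until it is fully home against the rear stop, without lifting it; then push the latch lever beside it over past centre so that it snaps across to its locked position. Handle the latch gently and leave everything else on the cart where it stands.

Things in the scene. Friction and masses are not known exactly. Their poses are not given: they have to be found in the camera images.
- dock: Fixed aluminium dock: two runners (168 mm long, 12 high, centred at y = +-85.5 mm, x -110 to +58) and a rear stop (front face x = +50, 22 high). Origin on the cart top between the runners, where the insert's origin lies when home. x points into the dock, away from the robot; y left; z up. A black latch block (50 x 34 x 45 mm high) stands outside the right runner at x = -64, y = -107.
- insert: Loose smoky acrylic tray, 100 mm deep (x), 160 wide (y), 45 high, walls 5, two filter baskets and a wood block fixed inside; 0.3 to 0.55 kg. Origin: centre of its underside, sliding on the cart top; axes as the dock's. Starts between the runners (2.5 mm clearance a side), out 35 to 75 mm to the dock's -x. Push on its flat near wall (outer face x = -50 mm), up to 10 N.
- latch (a joint): Lever angle, rad, about a line along the dock's x. 0 = unlocked, leaning 0.6 rad outward from upright (dock -y, away from the insert); 0.6 = upright, dead centre; 1.2 = locked, leaning 0.6 rad inward (+y). An over-centre spring drives it from upright to either stop: it snaps over past 0.6, falls back if let go before. A level push of 4 to 10 N at the knob starts it, less later.
- latch_knob (a point): Centre of the round black knob (20 mm diameter) on top of the latch lever, a 10 mm thick steel rod. It lies 85 mm from the pivot: 105 mm above the cart top at either stop, 120 mm when upright; it travels 96 mm along the dock's y.
- latch_pivot (a point): Pivot of the lever, at x = -64, y = -107, z = 35 mm of the dock. A steel bar (8 mm thick, 60 long) fixed to the lever starts here: steeply up when unlocked, and when locked nearly level to the dock's +y, across the path 10 mm in front of the home insert's near wall. If the insert is 10 mm or more out, the bar strikes it.
- cup: White ceramic cup with a handle, 76 mm diameter, 62 mm high, loose, standing to the right of the dock. Origin at the centre of its underside. To be left alone.
- tamper: Steel tamper, 58 mm diameter foot, 88 mm high, loose, standing to the left of the dock. Origin at the centre of its underside. To be left alone.
- jug: Steel milk jug with a handle, 80 mm diameter, 95 mm high, loose, standing to the left of the dock. Origin at the centre of its underside. To be left alone.
- spoon: Steel spoon, 130 mm long, lying loose behind the dock's rear stop. Origin at the middle of its underside. To be left alone.
- canister: Frosted glass canister with a wooden lid, 90 mm diameter, 130 mm high, loose, farthest to the left of the dock. Origin at the centre of its underside. To be left alone.
- demitasse: Small white cup without handle, 62 mm diameter, 50 mm high, loose, to the right of the dock's far end. Origin at the centre of its underside. To be left alone.
There are look-alikes about, which are no part of the job. What is shaped like the insert but blue is not meant.

How it is judged:
By the outcome, as a careful person would: the job done as asked, in the order asked, and still so for the second after the job is handed in, with the robot touching nothing.
It also fails if it takes over 42 s, if anything falls off the work surface, if the arm or the gripper's body presses on something with over 40 N, if the wrist force passes 120 N, or if a joint passes its speed limit or range.

## Working session

There is one attempt and no reset: what is moved stays moved. The work goes in short steps, Python scripts to look and compute and a tool call to move; the robot and the scene stay as the last step left them, time stands still between calls to the robot, and variables do not carry over. Pictures are saved under pics/ and viewed, at most 10 in all, crops included, and the job is handed in when it is done.

Besides the shell and the picture viewer there is one more tool, called after ">>>" in YAML: its name, and indented under it one key for each argument. send_rows: Moves the arm, as the interface text tells. Its arguments: {"type":"object","properties":{"series":{"type":"array"},"squeeze":{"type":"number"}},"required":["series"]}

```bash
mkdir -p pics; cat > h.py <<'E'
import numpy as np, cv2
from cell import *
def toworld(pic,p):
    T=np.linalg.inv(np.array(pic["camera_from_world"])); return (T@np.r_[p,1])[:3]
def proj(pic,p):
    c=(np.array(pic["camera_from_world"])@np.r_[p,1])[:3]
    return np.array([pic["fx"]*c[0]/c[2]+pic["cx"],pic["fy"]*c[1]/c[2]+pic["cy"]])
E
python3 - <<'E'
from h import *
np.set_printoptions(precision=1,suppress=True)
print(read_state(),grip_depth)
for n in("side","top"):
    p=camera(n); cv2.imwrite(f"pics/{n}0.png",p["color"])
    print(n,np.linalg.inv(np.array(p["camera_from_world"]))[:3,3],p["fx"])
    for t in["dock","insert","latch_knob","latch_pivot","cup","tamper","jug","canister","demitasse","spoon"]:
        for r in spot_point(t,p)[:3]:
            w=toworld(p,r["point"]); print(t,round(r["confidence"],2),w,proj(p,w))
E
```

```text
{'clock': 0.0, 'joints': array([-1.2,  0.3,  1.5, -0. ,  1.3, -0.1]), 'qd': array([-0.,  0.,  0., -0., -0.,  0.]), 'effort': array([ -0. , -53.2, -35.3,   0.1,   0. ,  -0. ]), 'eef_pos': array([ 232.6, -498.2,  302.1]), 'eef_rot': array([-3.1, -0. ,  0.4]), 'wrist_force': array([ 0.5,  0.7, -0.1]), 'moment': array([0., 0., 0.]), 'finger_force': 0.0, 'finger_gap': 93.8983025649744} 78.39999999999999
side [306.8 609.8 696. ] 445.24592144821827
insert 0.97 [788.6 138.   -0.8] [219.4 271.3]
insert 0.55 [ 386.  -267.9    1.6] [456.7 213.4]
latch_knob 0.75 [ 551.5 -201.1  103. ] [386.  175.6]
latch_pivot 0.61 [ 541.2 -150.9   35.6] [379.8 212.4]
cup 0.95 [ 615.5 -292.1   -2. ] [371.5 184.1]
tamper 0.65 [458.4 101.9  -3.2] [370.9 315.8]
jug 0.73 [595.8 159.2  -0.5] [294.1 310.9]
canister 0.73 [456.9 234.7   4.3] [343.1 369.7]
canister 0.69 [ 691.4 -173.7   -0.8] [325.5 201.2]
canister 0.6 [540.3 -42.8  -2.2] [360.9 254.1]
demitasse 0.76 [ 697.1 -174.    -2.2] [323.5 200.9]
spoon 0.94 [681.3 -25.9  -1.3] [300.9 239. ]
top [473.   79.2 975.5] 482.5576939635843
insert 0.97 [784.5 134.8  -4.6] [289.5 142. ]
insert 0.72 [ 383.1 -264.9   -0.5] [484.8 340.2]
insert 0.59 [538.2 -40.   -4.7] [372.7 261.1]
latch_knob 0.83 [ 552.3 -197.2  105. ] [466.1 250.9]
latch_knob 0.66 [595.7 165.2  -2.8] [272.4 231.3]
latch_knob 0.3 [ 543.5 -145.2   31.6] [428.3 258.1]
latch_pivot 0.88 [ 546.2 -152.8   32.2] [432.1 256.8]
cup 0.93 [ 618.7 -291.3   -0.7] [494.9 223.9]
cup 0.51 [458.7 102.1  -0.5] [302.1 299.4]
cup 0.41 [ 692.5 -169.4    0.9] [435.7 187.4]
tamper 0.96 [460.5 104.4   1.4] [300.9 298.6]
jug 0.91 [594.2 163.3  -2.5] [273.4 232. ]
jug 0.6 [681.8 -23.1   2.8] [365.1 191. ]
jug 0.3 [457.3 229.1   0.7] [238.5 299.3]
canister 0.97 [455.6 231.7   0.5] [237.2 300.1]
demitasse 0.84 [ 690.7 -176.2   -0.5] [438.8 188.4]
spoon 0.55 [685.3 -24.4   5.2] [365.9 189.1]
```

View pics/top0.png

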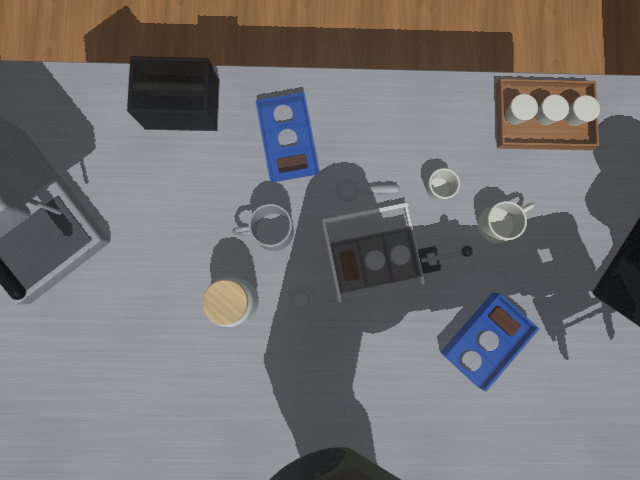

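View pics/side0.png

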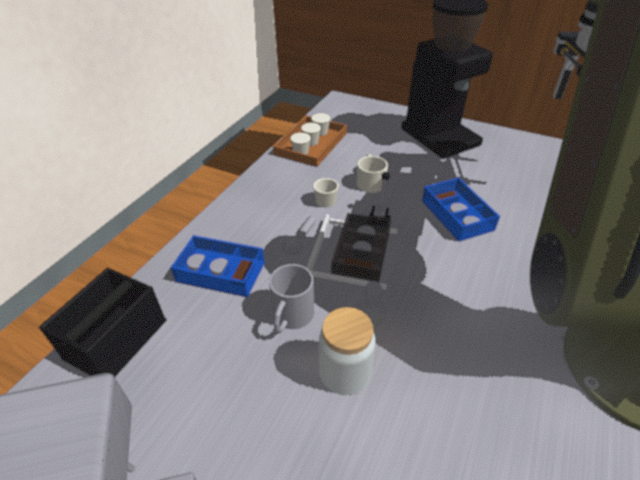

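```bash
python3 -c "
import cv2
a=cv2.imread('pics/top0.png')[170:340,270:520];cv2.imwrite('pics/crop.png',cv2.resize(a,None,fx=3.2,fy=3.2,interpolation=2))"
```

```text
(no output)
```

View pics/crop.png

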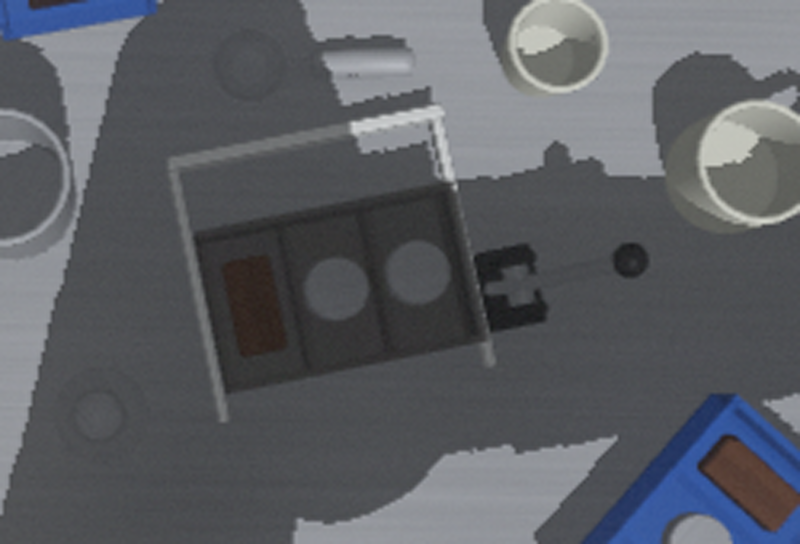

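The top view shows three tray-shaped things: a smoky one between aluminium runners at about (375,260), and blue ones at (288,135) and (490,342). The smoky one is meant: it is not blue, it sits in the dock, and the crop confirms the knob at (467,251) beside it. Next I fit the dock pose.

```bash
cat >> h.py <<'E'
def back(pic,uv,z):
    M=np.linalg.inv(np.array(pic["camera_from_world"]));o=M[:3,3]
    d=M[:3,:3]@np.array([(uv[0]-pic["cx"])/pic["fx"],(uv[1]-pic["cy"])/pic["fy"],1]);return o+d*(z-o[2])/d[2]
E
python3 - <<'E'
from h import *
from scipy.optimize import least_squares
np.set_printoptions(precision=1,suppress=True)
p=camera("top"); s=camera("side")
f=lambda c:(270+c[0]/3.2,170+c[1]/3.2)
# outer runner/stop features: dock coords -> crop px
obs=[((-110,91.5,12),(218,421)),((-110,-91.5,12),(495,365)),((-64,-155,105),(631,260))]
pts=[(np.array(d),back(p,f(c),d[2])) for d,c in obs]
for t,d in (("latch_pivot",(-64,-107,35)),("latch_knob",(-64,-155,105))):
    for q in (p,s):
        r=spot_point(t,q)
        if r: w=toworld(q,r[0]["point"]); print(t,w); pts.append((np.array(d),w))
def R(a): return np.array([[np.cos(a),-np.sin(a)],[np.sin(a),np.cos(a)]])
def res(v): return np.concatenate([R(v[2])@d[:2]+v[:2]-w[:2] for d,w in pts])
o=least_squares(res,[580,-40,.2],loss="soft_l1",f_scale=4);v=o.x
print("dock",v[:2],v[2],np.degrees(v[2]));print(res(v).reshape(-1,2))
for c,z in (((228,392),45),((487,340),45),((195,235),45),((448,182),45),((172,160),12),((437,108),22)):
    print(c,R(v[2]).T@(back(p,f(c),z)[:2]-v[:2]))
for q in(p,s):
    for r in spot_point("insert",q): w=toworld(q,r["point"]);print("insert",r["confidence"],w,R(v[2]).T@(w[:2]-v[:2]))
for n,P in dict(cup=(617,-292),tamper=(459,103),jug=(595,161),canister=(456,232)).items(): print(n,R(v[2]).T@(np.array(P)-v[:2]))
print("yaw",read_state()["eef_rot"])
for d in ((-150,0),(-58,0),(-64,-200)): print(d,R(v[2])@np.array(d)+v[:2])
E
```

```text
latch_pivot [ 545.4 -152.    33.3]
latch_pivot [ 541.4 -150.1   37.5]
latch_knob [ 553.  -195.2  105.3]
latch_knob [ 549.8 -199.3  105.8]
dock [582.3 -33. ] 0.21023111479551934 12.045355600113576
[[-0.2  3.1]
 [ 0.9 -3.2]
 [ 0.4  1.1]
 [-3.4  0.9]
 [ 0.6 -0.9]
 [-1.  -2.8]
 [ 2.2  1.3]]
(228, 392) [-93.8  80.6]
(487, 340) [-93.7 -79.1]
(195, 235) [ 2.7 81.5]
(448, 182) [  4.9 -76.5]
(172, 160) [55.2 84.6]
(437, 108) [ 54.3 -84.9]
insert 0.98 [ 387.  -267.3    2.2] [-239.9 -188.4]
insert 0.92 [787.4 135.1  -1.9] [235.7 121.7]
insert 0.57 [537.2 -41.8  -1.2] [-45.9   0.9]
insert 0.96 [ 385.8 -266.4   -1.7] [-240.8 -187.2]
insert 0.61 [540.3 -44.3  -1.6] [-43.4  -2.2]
cup [ -20.1 -260.5]
tamper [-92.2 158.8]
jug [ 52.9 187.1]
canister [-68.2 285.5]
yaw [-3.1 -0.   0.4]
(-150, 0) [435.6 -64.3]
(-58, 0) [525.5 -45.1]
(-64, -200) [ 561.4 -242. ]
```

>>> send_rows:
  series:
    - [[18, 36, 0], 0, -1]
    - [[18, 36, 0], 0, -1]
    - [[18, 36, 0], 0, -1]
    - [[18, 36, 0], 0, -1]
    - [[18, 36, 0], 0, -1]
    - [[18, 36, 0], 0, -1]
    - [[18, 36, 0], 0, -1]
    - [[18, 36, 0], 0, -1]
    - [[18, 36, 0], 0, -1]
    - [[18, 36, 0], 0, -1]
    - [[18, 36, 0], 0, -1]
    - [[15, 40, 0], 0, -1]

```text
clock: 2.7
eef_pos: [446.2, -60.9, 302.8]
eef_rot: [3.141, -0.0, 0.437]
wrist_force: [1.3, -0.5, 0.3]
finger_gap: 93.9
finger_force: 0.0
```

>>> send_rows:
  series:
    - [[0, -1, -20], -4, -1]
    - [[0, 0, -30], -4, -1]
    - [[0, 0, -30], -4, -1]
    - [[0, 0, -30], -1, -1]
    - [[0, 0, -30], 0, -1]
    - [[0, 0, -25], 0, -1]
    - [[0, 0, -15], 0, -1]
    - [[0, 0, -8], 0, -1]
    - [[0, 0, 0], 0, -1]
    - [[0, 0, 0], 0, -1]

```text
clock: 3.7
eef_pos: [446.0, -63.4, 115.3]
eef_rot: [3.141, -0.001, 0.21]
wrist_force: [-0.1, -0.0, 0.9]
finger_gap: 94.3
finger_force: 0.0
```

```bash
python3 - <<'E'
from h import *
print(read_state()["wrist_force"])
a=camera("top")["color"];b=camera("side")["color"]
A=cv2.resize(a[170:340,290:480],None,fx=2.1,fy=2.1,interpolation=2);B=cv2.resize(b[170:340,270:460],None,fx=2.1,fy=2.1,interpolation=2)
cv2.imwrite("pics/c2.png",np.hstack([A,B]))
E
```

```text
[-0.0766541  -0.03946071  0.87234497]
```

View pics/c2.png

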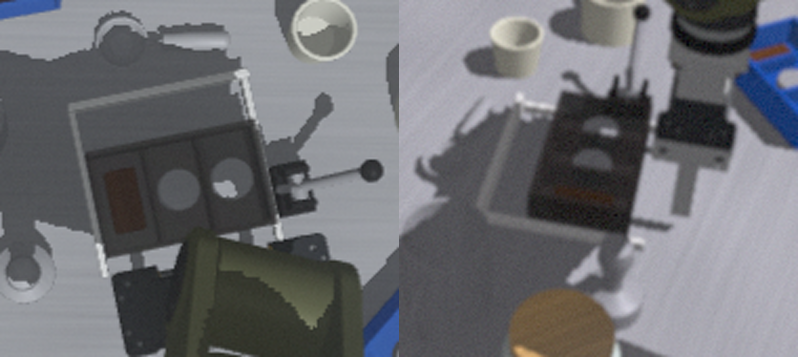

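>>> send_rows:
  series:
    - [[10, 2, 0], 0, -1]
    - [[10, 2, 0], 0, -1]
    - [[8, 2, 0], 0, -1]
    - [[4, 1, 0], 0, -1]
    - [[4, 1, 0], 0, -1]
    - [[4, 1, 0], 0, -1]
    - [[4, 1, 0], 0, -1]
    - [[4, 1, 0], 0, -1]
    - [[4, 1, 0], 0, -1]
    - [[4, 0.5, 0], 0, -1]

```text
clock: 4.8
eef_pos: [501.3, -50.8, 114.5]
eef_rot: [-3.141, 0.002, 0.21]
wrist_force: [-5.2, 0.0, 4.5]
finger_gap: 94.2
finger_force: 2.8
```

>>> send_rows:
  series:
    - [[3, 0.6, 0], 0, -1]
    - [[3, 0.6, 0], 0, -1]
    - [[3, 0.6, 0], 0, -1]
    - [[3, 0.6, 0], 0, -1]
    - [[2, 0.4, 0], 0, -1]
    - [[2, 0.4, 0], 0, -1]

```text
clock: 5.4
eef_pos: [517.6, -47.6, 114.5]
eef_rot: [-3.141, 0.001, 0.21]
wrist_force: [-3.3, -1.0, 0.8]
finger_gap: 93.8
finger_force: 1.6
```

Now at about x = -66; small steps until the force shows the stop.

>>> send_rows:
  series:
    - [[1.5, 0.3, 0], 0, -1]
    - [[1.5, 0.3, 0], 0, -1]
    - [[1, 0.2, 0], 0, -1]

```text
clock: 5.7
eef_pos: [521.8, -46.8, 114.5]
eef_rot: [-3.142, 0.0, 0.21]
wrist_force: [-2.8, -0.2, -0.6]
finger_gap: 93.8
finger_force: 1.1
```

>>> send_rows:
  series:
    - [[1, 0.2, 0], 0, -1]
    - [[1, 0.2, 0], 0, -1]

```text
clock: 5.9
eef_pos: [523.7, -46.4, 114.6]
eef_rot: [-3.142, 0.0, 0.21]
wrist_force: [-1.8, 0.8, -1.6]
finger_gap: 94.3
finger_force: 1.0
```

>>> send_rows:
  series:
    - [[1, 0.2, 0], 0, -1]
    - [[1, 0.2, 0], 0, -1]

```text
clock: 6.1
eef_pos: [524.4, -46.4, 114.5]
eef_rot: [-3.141, 0.005, 0.21]
wrist_force: [-22.4, -7.5, 12.8]
finger_gap: 93.8
finger_force: 11.3
```

>>> send_rows:
  series:
    - [[1, 0.2, 0], 0, -1]

```text
clock: 6.2
eef_pos: [524.7, -46.4, 114.5]
eef_rot: [-3.141, 0.007, 0.211]
wrist_force: [-31.1, -7.5, 21.1]
finger_gap: 93.9
finger_force: 16.2
```

>>> send_rows:
  series:
    - [[0.8, 0.2, 0], 0, -1]

```text
clock: 6.3
eef_pos: [524.9, -46.3, 114.5]
eef_rot: [-3.141, 0.009, 0.211]
wrist_force: [-34.9, -11.0, 23.0]
finger_gap: 93.4
finger_force: 18.3
```

The stop is reached: the force rose to about 35 N. That is above the 10 N push guideline, because I had batched those steps. Backing off at once.

>>> send_rows:
  series:
    - [[-2, -0.4, 0], 0, -1]
    - [[-2, -0.4, 0], 0, -1]
    - [[-5, -1, 0], 0, -1]
    - [[-20, -4, 0], 0, -1]
    - [[-40, -8, 0], 0, -1]
    - [[-20, -4, 0], 0, -1]
    - [[0, 0, 40], 0, 0]
    - [[0, -10, 50], 0, 1]
    - [[0, -20, 40], 0, 1]
    - [[0, -20, 0], 0, 1]

```text
clock: 7.3
eef_pos: [439.8, -114.1, 249.1]
eef_rot: [3.137, -0.009, 0.211]
wrist_force: [0.4, 0.0, -1.4]
finger_gap: 65.5
finger_force: 0.0
```

```bash
python3 - <<'E'
from h import *
np.set_printoptions(precision=1,suppress=True)
a=camera("top");b=camera("side")
for q in(a,b):
    for t in("latch_knob","latch_pivot","insert"):
        for r in spot_point(t,q)[:3]: print(t,round(r["confidence"],2),toworld(q,r["point"]))
A=cv2.resize(a["color"][170:320,290:480],None,fx=4,fy=4,interpolation=2);cv2.imwrite("pics/c3.png",A)
E
```

```text
latch_knob 0.73 [ 551.  -195.   108.3]
latch_pivot 0.62 [ 544.5 -152.    35.2]
latch_pivot 0.52 [ 690.9 -175.3   -1.2]
latch_pivot 0.51 [687.8 -23.6   3.4]
insert 0.82 [784.5 137.2  -5.7]
insert 0.8 [578.  -30.6  -1.2]
latch_knob 0.65 [ 548.7 -202.   100.3]
latch_pivot 0.97 [ 539.2 -149.6   35.4]
insert 0.8 [ 384.1 -267.9   -2.1]
insert 0.78 [785.1 139.5  -3.2]
insert 0.77 [583.6 -38.6   1.7]
```

View pics/c3.png

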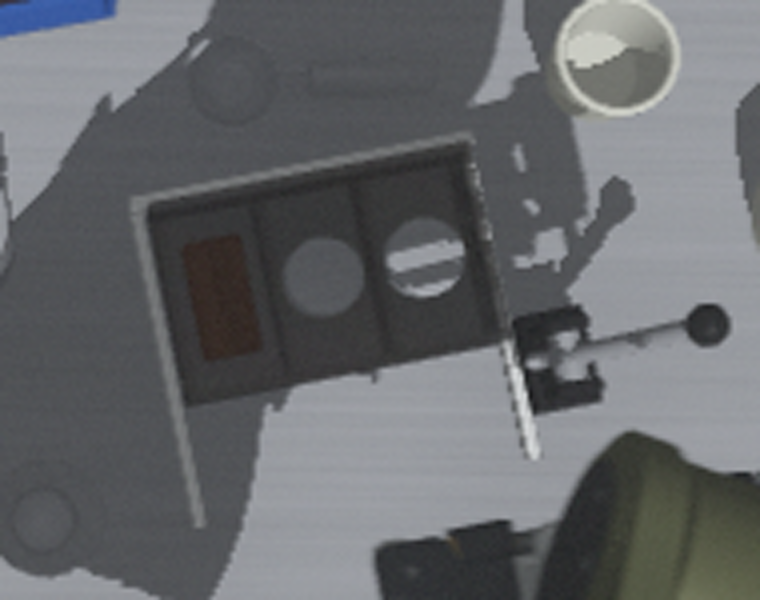

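The insert now sits flush against the rear stop bar: its far edge in the crop runs along the bar from about (140,205) to (470,145). The latch is still unlocked with the knob at crop (707,325), world about (550,-198,105). Next I go outside the knob with the fingers closed.

>>> send_rows:
  series:
    - [[10, -33, 0], 0, 1]
    - [[15, -33, 0], 0, 1]
    - [[25, -33, 0], 0, 1]
    - [[30, -33, 0], 0, 1]
    - [[41, 0, 0], 0, 1]
    - [[0, 0, -20], 0, 1]
    - [[0, 0, -20], 0, 1]
    - [[0, 0, -14], 0, 1]
    - [[0, 0, 0], 0, 1]
    - [[0, 0, 0], 0, 1]

```text
clock: 8.7
eef_pos: [559.6, -245.1, 190.2]
eef_rot: [3.141, -0.0, 0.21]
wrist_force: [0.1, -0.1, -0.3]
finger_gap: 0.6
finger_force: 0.0
```

```bash
python3 - <<'E'
from h import *
a=camera("top")["color"];b=camera("side")["color"]
A=cv2.resize(a[170:340,330:520],None,fx=2.1,fy=2.1,interpolation=2);B=cv2.resize(b[120:290,300:490],None,fx=2.1,fy=2.1,interpolation=2)
cv2.imwrite("pics/c4.png",np.hstack([A,B]))
E
```

```text
(no output)
```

View pics/c4.png

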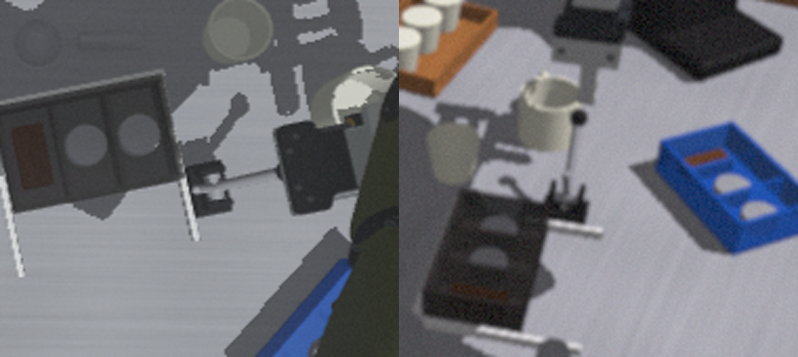

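The finger stands outside the knob, in line with the lever, and the cup is clear below it. Starting the push slowly.

>>> send_rows:
  series:
    - [[-2, 8, 4], 0, 1]
    - [[-1, 6, 0], 0, 1]
    - [[-0.6, 3, 0], 0, 1]
    - [[-0.6, 3, 0], 0, 1]
    - [[-0.4, 2, 0], 0, 1]
    - [[-0.4, 2, 0], 0, 1]

```text
clock: 9.4
eef_pos: [554.4, -221.1, 193.6]
eef_rot: [-3.142, 0.0, 0.21]
wrist_force: [-0.0, -1.6, 1.0]
finger_gap: 0.2
finger_force: 1.0
```

>>> send_rows:
  series:
    - [[-0.4, 2, 0], 0, 1]
    - [[-0.4, 2, 0], 0, 1]
    - [[-0.4, 2, 0], 0, 1]

```text
clock: 9.7
eef_pos: [553.7, -217.1, 195.6]
eef_rot: [3.136, -0.002, 0.209]
wrist_force: [-2.1, -15.2, 14.9]
finger_gap: 0.4
finger_force: 7.6
```

The upward reaction comes from the knob rising on its arc and dragging the tip up, so I follow the arc: rise while pushing.

>>> send_rows:
  series:
    - [[0, 0, 2.5], 0, 1]
    - [[-0.4, 2, 1.3], 0, 1]

```text
clock: 9.9
eef_pos: [553.0, -214.2, 198.3]
eef_rot: [3.139, -0.001, 0.209]
wrist_force: [-0.2, -7.6, 2.9]
finger_gap: 0.6
finger_force: 3.5
```

>>> send_rows:
  series:
    - [[-0.6, 3, 1.6], 0, 1]
    - [[-0.6, 3, 1.6], 0, 1]
    - [[-0.6, 3, 1.4], 0, 1]

```text
clock: 10.2
eef_pos: [551.2, -205.4, 203.4]
eef_rot: [3.139, -0.001, 0.209]
wrist_force: [-3.0, -7.7, 9.1]
finger_gap: 0.4
finger_force: 4.4
```

>>> send_rows:
  series:
    - [[-0.6, 3, 2.5], 0, 1]
    - [[-0.6, 3, 1.3], 0, 1]
    - [[-0.6, 3, 1.2], 0, 1]

```text
clock: 10.5
eef_pos: [549.3, -195.7, 207.8]
eef_rot: [3.14, -0.001, 0.21]
wrist_force: [0.3, -3.6, 3.7]
finger_gap: 0.4
finger_force: 2.3
```

>>> send_rows:
  series:
    - [[-0.6, 3, 0.8], 0, 1]
    - [[-0.6, 3, 0.6], 0, 1]
    - [[-0.6, 3, 0.5], 0, 1]
    - [[-0.6, 3, 0.4], 0, 1]

```text
clock: 10.9
eef_pos: [546.9, -183.1, 209.5]
eef_rot: [3.142, -0.0, 0.21]
wrist_force: [-0.1, -0.8, 1.9]
finger_gap: 0.8
finger_force: 0.7
```

>>> send_rows:
  series:
    - [[-0.6, 3, 0.2], 0, 1]
    - [[-0.6, 3, 0.1], 0, 1]
    - [[-0.6, 3, 0], 0, 1]

```text
clock: 11.2
eef_pos: [544.9, -173.9, 209.4]
eef_rot: [-3.141, 0.001, 0.21]
wrist_force: [-0.2, -0.1, -0.4]
finger_gap: 0.3
finger_force: 0.0
```

>>> send_rows:
  series:
    - [[-0.6, 3, 0], 0, 1]
    - [[-0.6, 3, 0], 0, 1]
    - [[0, 0, 0], 0, 1]
    - [[0, 0, 0], 0, 1]

```text
clock: 11.6
eef_pos: [543.9, -168.2, 209.7]
eef_rot: [-3.142, 0.0, 0.21]
wrist_force: [0.9, 0.9, -0.6]
finger_gap: 0.5
finger_force: 0.0
```

```bash
python3 - <<'E'
from h import *
np.set_printoptions(precision=1,suppress=True)
print(read_state()["wrist_force"])
for n in("top","side"):
    q=camera(n)
    for r in spot_point("latch_knob",q)[:3]: print(n,round(r["confidence"],2),toworld(q,r["point"]))
E
```

```text
[ 0.9  0.9 -0.6]
top 0.6 [ 530.2 -101.   106.7]
side 0.66 [684.  -23.7  -4.2]
side 0.64 [ 529.6 -108.2  103.2]
```

The knob now reads about (530,-104,105), which is the locked position. Retreating and checking.

>>> send_rows:
  series:
    - [[2, -10, 0], 0, 1]
    - [[4, -20, 0], 0, 1]
    - [[0, -20, 30], 0, 1]
    - [[0, -20, 40], 0, 1]
    - [[-20, -35, 20], 0, 1]
    - [[-35, -35, 0], 0, 1]
    - [[-35, -35, 0], 0, 1]
    - [[-35, -30, 0], 0, 1]
    - [[-30, -20, 0], 0, 1]
    - [[0, 0, 0], 0, 1]
    - [[0, 0, 0], 0, 1]

```text
clock: 12.9
eef_pos: [394.4, -394.1, 299.8]
eef_rot: [3.141, -0.0, 0.208]
wrist_force: [-0.1, -0.6, 0.1]
finger_gap: 0.5
finger_force: 0.0
```

```bash
python3 - <<'E'
from h import *
a=camera("top")["color"];b=camera("side")["color"]
A=cv2.resize(a[150:340,220:530],None,fx=2.5,fy=2.5,interpolation=2);B=cv2.resize(b[120:250,280:480],None,fx=2,fy=2,interpolation=2)
C=np.zeros((590,775,3),np.uint8);C[:475]=A[:475];B=cv2.resize(b[150:300,250:450],(310,232));C[358:590,:310]=B;cv2.imwrite("pics/c5.png",C)
E
```

```text
(no output)
```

View pics/c5.png

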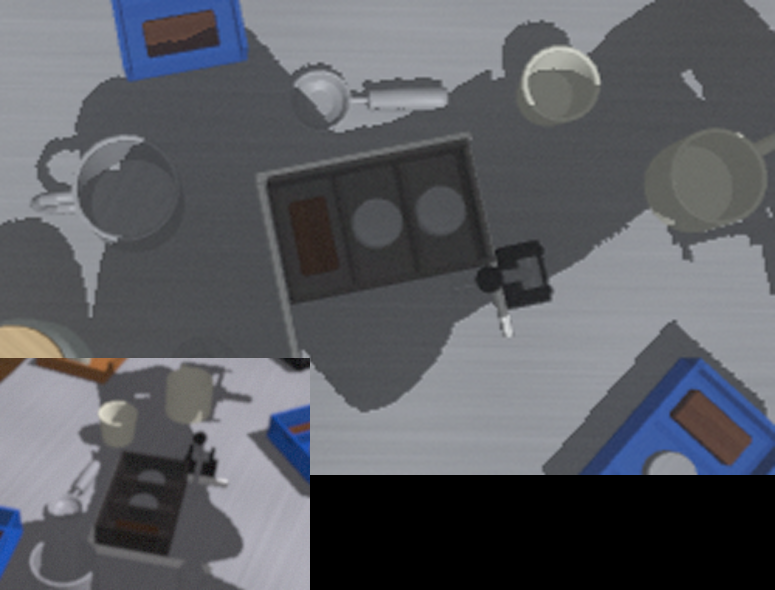

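The lever leans inward with the knob at crop (488,279). The insert is against the rear stop and the other things stand where they were. Handing in.

```bash
python3 -c "
from cell import *
print(sign_off())"
```

```text
the job is handed in; nothing more can be done
None
```

The smoky insert is fully home against the rear stop, the latch has snapped to locked, nothing else looks moved, and I handed the job in at about 13 s; forces briefly reached about 35 N on the insert at the stop (10 N guideline) and 15 N on the latch.

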